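# Square a ceramic tile into the corner of a stamping platform

### The job

A blank ceramic tile lies askew on the bed of the stamping platform. Slide it into the corner where the two raised fences meet until it is square and flush against both, then press on its free corner so that it bears firmly on both fences at once for a moment, and let go, leaving it flat and flush, ready to be stamped. Push with a light hand, for the fences are only clipped on and the glaze chips, and leave the ink bottles, the jar and the brush alone.

Things in the scene. Friction and masses are not known exactly. Their poses are not given: they have to be found in the camera images.
- platform: Stamping platform, held fast to the table by suction feet. Grey base, x -135 to 135, y -130 to 138 mm; its top, the bed, is 8 mm above the table, rimless on the near and right sides. Origin on the table below mid-base; x away from the robot, y left, z up (yaw varies by 20 degrees). Clear door folded open flat on the left, y 143 to 372, at most 18 mm high.
- corner (a point): Inner corner of the platform, where the inner faces of the two fences meet, at bed height: platform coordinates (115, 105, 8) mm. Axes as the platform's: the far fence's face is the plane x = 0 of this frame, the left fence's face the plane y = 0; the tile belongs on the negative side of both.
- far_fence: Aluminium strip with ruler ticks along the far edge of the bed, 235 mm long, 18 mm wide, top 10 mm above the bed. Origin on its inner face at bed height, at the corner; it runs towards -y; its inner face looks to -x. Stiff, on clips that give way above 12 N, so meet it slowly; a firm press is 4 N or more on it, for which the tool must push 9 to 10 N its way as rubbing takes a share.
- left_fence: Aluminium strip with ruler ticks along the left edge of the bed, 268 mm long, 18 mm wide, top 10 mm above the bed. Origin on its inner face at bed height, at the corner; it runs towards -x; its inner face looks to -y. Stiff, on clips that give way above 12 N, so meet it slowly; a firm press is 4 N or more on it, for which the tool must push 9 to 10 N its way as rubbing takes a share.
- tile: Square white glazed ceramic tile, 108 x 108 x 8 mm, about 0.19 kg (it varies), lying flat and loose on the bed, which is slippery to it as are the fences (friction 0.1 to 0.25). Origin at the centre of its underside, x and y along its edges, z up. Too wide for the gripper. At the start it lies clear of both fences, turned by up to 30 degrees from the platform's axes.
- ink_a: Bystander: dark dropper bottle with a white cap, 28 mm wide, 78 mm high, standing on the table beyond the far fence. Origin at the centre of its foot.
- ink_b: Bystander: dropper bottle with a black cap, 28 mm wide, 78 mm high, standing on the table beyond the far fence. Origin at the centre of its foot.
- jar: Bystander: clear jar with a green lid, 69 mm wide, 99 mm high, standing on the table to the right of the platform. Origin at the centre of its foot.
- brush: Bystander: artist's paint brush 200 mm long, 13 mm wide lying on the table near the robot, to the right of the platform. Origin under its middle, x along it.
Not all that is in view belongs to the job. Of the things like the tile, leave any that is black, green or red; of the rest the smaller one is meant.

How it is judged:
By the outcome, as a careful person would: the job done as asked, in the order asked, and still so for the second after the job is handed in, with the robot touching nothing.
It also fails if it takes over 64 s, if anything falls off the work surface, if the arm or the gripper's body presses on something with over 40 N, if the wrist force passes 120 N, or if a joint passes its speed limit or range.

### The arm

A 6-joint arm with a two-finger parallel gripper is mounted at the origin on the work surface. World frame = base frame: x ahead of the robot, y to its left, z up, the work surface at z = 0. Lengths are in mm, angles in rad, forces in N, time in s.
With the tool pointing down it reaches from about 300 to 850 mm from the base axis. Payload 4.2 kg.
Tool frame: the origin (TCP) lies midway between the tips of the shut fingers; the grasp point (between the pads) lies 19 mm behind it (ctrl.hold_point_z is the distance from the TCP to the grasp point, in mm); z points along the fingers, y is the line along which they close (so a half turn about z gives the same grasp; the last joint's range is limited). The gripper opens to 91 mm and grips with 3 to 60 N. Pads are 32 mm wide; open, the fingers measure 118 mm over their backs; the gripper's body (76 mm by 178 mm) begins 60 mm behind the grasp point.
Start: joints at [1.184, 0.32, 1.565, -0, 1.257, -0.02], TCP at [206.216, 536.767, 213.976] pointing down, gripper open.
Joint ranges: [-3.11, 3.11], [-0.84, 2.01], [0.21, 2.61], [-1.34, 4.49], [0.05, 2.63], [-2.56, 2.56]. Speed limits (rad/s): [2.57, 2.57, 3.14, 3.14, 3.14, 3.14].

### API

Orientations are given as a unit quaternion [x, y, z, w].
In Python, from workcell import observe, imaging, ticket, ctrl gives the robot as it stands. The module is installed in compiled form; this text tells all that it offers.
- The arm moves only by the tool move_arm, never from a script. Its argument "rows" is a list of rows, each a list of 3 entries, a list of its own where there are three numbers: the shift along the tool's x, y, z in cm, then the turn about the tool's z in rad, then the finger opening in cm, from 0 to 9.12. In form: [[[x, y, z], roll, claw], ...]. A call has 1 to 8 rows; each row shifts and turns the commanded pose from where the row before left it, along the tool's axes as they then stand; what a row does not reach is not made up. A row lasts 1/12 s, in which the tool goes at most 41.7 mm and 7.16 degrees, less where a joint would pass 70% of its speed; a pose out of reach is approached as far as the arm can. A call is refused whole if a number of a shift passes 4.17 or a number of a turn 0.125, either way. A call with a gripper value outside its range is refused whole. The fingers move at their own pace and stop on an object; the grip force is fixed at half the most. Time passes only in rows, so rows that do not move let the fingers close. It gives the time, the measured TCP pose, the force, the opening and the grip force at its end, in the units of the state.
- observe(): the state, without advancing time (a new reading comes with each control period).
- imaging.camera(name): name is "side" or "top"; returns a dict with "frame" (480x640x3 uint8, red, green, blue), "K" (3x3 intrinsics, pixels), "world_from_camera" (4x4, takes a point from camera to world coordinates). Camera axes: x right, y down, z forward; pixel columns grow to the right and rows downward; lengths in mm; the calibration is good to about 2 mm. A picture is of the moment at which its call begins. There is no depth.
- ticket.sign_off(): hands the job in; it is judged then, once.
The state is a dict: "t": time; "joint_pos": joint angles; "qd": joint speeds; "effort": joint torques, N m; "tool_pos": TCP position; "orientation": TCP orientation; "contact_force": force on the tool from outside, world axes, zero at the start; "ft_torque": the same for the moment, N m; "gripper_width": opening from 0.0 (shut) to 1.0 (fully open); "grasp_force": force on a finger pad.
Only numpy, scipy, OpenCV 4.12 (cv2) and the standard library are available. Lean on these libraries where they do the work, as an engineer would, in place of code of your own. Each camera call takes 0.05 s, during which the arm holds its last target. There are 200 camera calls.

## Working session

There is one attempt and no reset: what is moved stays moved. The work goes in short steps, Python scripts to look and compute and a tool call to move; the robot and the scene stay as the last step left them, time stands still between calls to the robot, and variables do not carry over. Pictures are saved under pics/ and viewed, at most 10 in all, crops included, and the job is handed in when it is done.

Besides the shell and the picture viewer there is one more tool, called after "Emit:" as name(argument=value, ...), one argument or row to a line, values as JSON. move_arm: Moves the arm, as the interface text tells. Its arguments: {"type":"object","properties":{"rows":{"type":"array","items":{"type":"array"}}},"required":["rows"]}

```bash
mkdir -p pics
cat > h.py <<'E'
import numpy as np,cv2
from workcell import observe,imaging,ticket,ctrl
def ray(c,uv,z):
    K=np.array(c["K"]);T=np.array(c["world_from_camera"])
    d=T[:3,:3]@np.linalg.solve(K,[uv[0],uv[1],1.]);o=T[:3,3]
    return o+d*(z-o[2])/d[2]
def save(c,n):cv2.imwrite(n,c["frame"][:,:,::-1])
E
python3 - <<'E'
from h import *
s=observe();print(s)
for n in("top","side"):
    c=imaging.camera(n);save(c,f"pics/{n}0.png");print(n,c["K"],c["world_from_camera"])
E
```

```text
{'t': 0.0, 'joint_pos': array([ 1.18398331e+00,  3.20298879e-01,  1.56567522e+00, -4.36933835e-06,
        1.25738791e+00, -2.00338333e-02]), 'qd': array([ 0.00140493,  0.00045117,  0.00052898, -0.00060626,  0.00136766,
        0.00047056]), 'effort': array([-1.14532377e-03, -4.12459373e+01, -2.31975836e+01,  7.25865900e-02,
        4.55673330e-02, -1.57540844e-04]), 'tool_pos': array([206.03012783, 536.28205164, 213.11775064]), 'orientation': array([ 1.82362630e-01,  9.83230944e-01, -8.66853672e-04, -1.76690251e-04]), 'contact_force': array([ 0.44751647, -0.21907618, -0.29861245]), 'ft_torque': array([ 0.0082724 , -0.01726643,  0.05975649]), 'grasp_force': 0.0, 'gripper_width': 0.9996009811066601}
top [[602.00012705   0.         313.24385784]
 [  0.         602.00012705 244.35423427]
 [  0.           0.           1.        ]] [[-2.71534618e-02 -9.93738308e-01  1.08382954e-01  3.81124716e+02]
 [-9.99210870e-01  3.01262002e-02  2.58852982e-02  1.26669889e+01]
 [-2.89883790e-02 -1.07594550e-01 -9.93772150e-01  1.47726870e+03]
 [ 0.00000000e+00  0.00000000e+00  0.00000000e+00  1.00000000e+00]]
side [[578.70280178   0.         311.2497092 ]
 [  0.         578.70280178 240.94627949]
 [  0.           0.           1.        ]] [[ 9.53306694e-01 -1.87302795e-01  2.36905066e-01  2.67087674e+02]
 [-3.01039252e-01 -5.26704613e-01  7.94957621e-01 -8.39925448e+02]
 [-2.41187926e-02 -8.29156145e-01 -5.58496527e-01  6.72428982e+02]
 [ 0.00000000e+00  0.00000000e+00  0.00000000e+00  1.00000000e+00]]
```

View pics/top0.png

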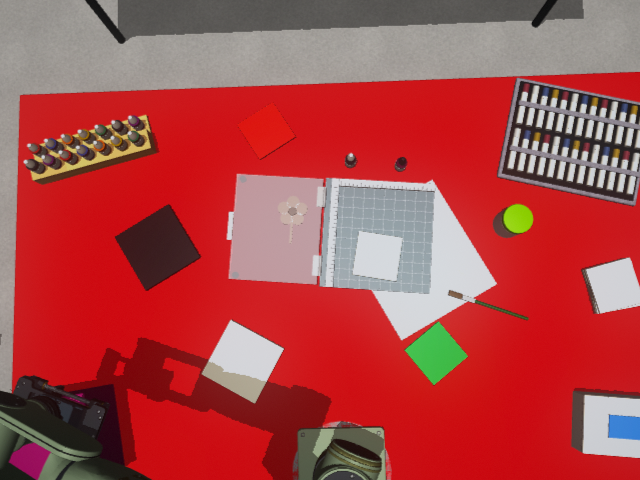

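View pics/side0.png

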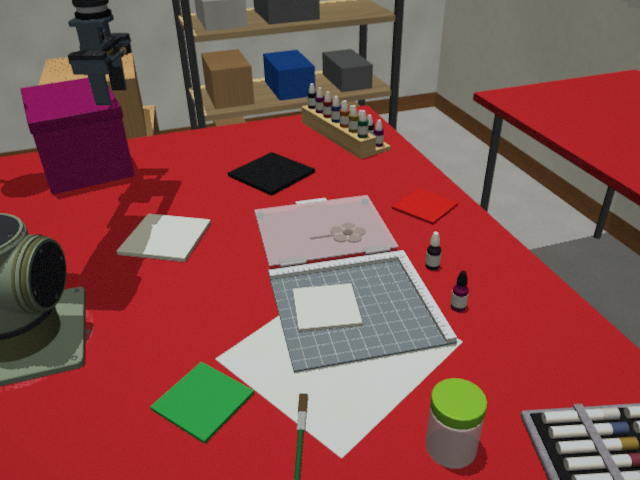

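The top view shows three whitish squares, at (378,256) on the bed, (243,361) on the table and (612,286) at the right, plus black, green and red ones. The one on the grey bed inside the fences is the smallest of the white ones and fits the description. I'll confirm that in a crop while measuring.

```bash
cat >> h.py <<'E'
def tile(c,z=16.,roi=(325,180,440,300)):
    x0,y0,x1,y1=roi;f=c["frame"][y0:y1,x0:x1].astype(int)
    m=((f.min(2)>170)&(f.max(2)-f.min(2)<40)).astype(np.uint8)
    m=cv2.morphologyEx(m,cv2.MORPH_OPEN,np.ones((7,7)))
    cs,_=cv2.findContours(m,cv2.RETR_EXTERNAL,cv2.CHAIN_APPROX_NONE)
    out=[]
    for k in cs:
        w=np.array([ray(c,p[0]+[x0,y0],z)[:2] for p in k],np.float32)
        out.append((cv2.contourArea(w),cv2.minAreaRect(w),k.mean((0,1))+[x0,y0]))
    return out
E
python3 - <<'E'
from h import *
c=imaging.camera("top")
for o in tile(c):
    if o[0]>3000: print(o)
for o in tile(c,8.,(190,310,300,410))+tile(c,8.,(575,250,640,320)):
    if o[0]>3000: print("other",o)
f=c["frame"][165:310,310:450][:,:,::-1]
cv2.imwrite("pics/crop.png",cv2.resize(f,None,fx=4,fy=4,interpolation=cv2.INTER_CUBIC))
E
```

```text
(10979.14656610979, ((508.47125244140625, -103.96247863769531), (107.34249877929688, 107.45982360839844), 79.5076904296875), array([377.08928571, 255.77380952]))
(7400.553944988758, ((542.9444580078125, -179.42623901367188), (151.25772094726562, 286.6877746582031), 87.16242980957031), array([424.18251928, 251.61953728]))
other (14431.181789897033, ((277.2508239746094, 222.1079864501953), (146.9215850830078, 114.86203002929688), 60.63807678222656), array([245.58988764, 353.14044944]))
other (11410.04253535904, ((419.0053405761719, -670.8734130859375), (114.86363983154297, 109.7308120727539), 12.273829460144043), array([614.82248521, 285.64497041]))
```

View pics/crop.png

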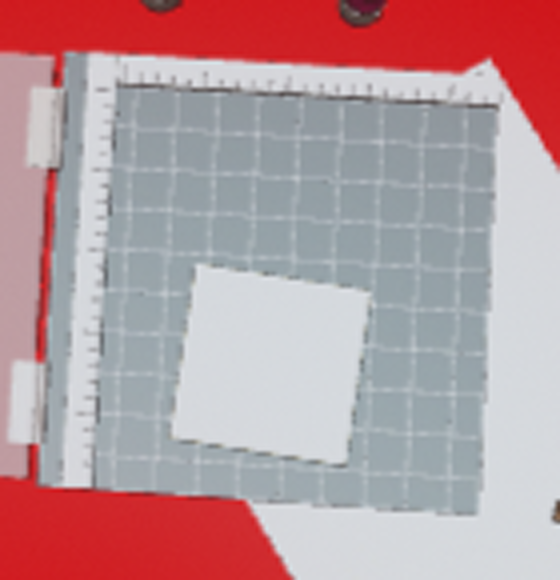

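The crop shows the white tile at crop (270,365), which is about top pixel (377,256). It lies alone on the gridded bed and measures 107 mm, smaller than the other white squares (115 mm and up), so it is the one meant. The far fence runs along crop (118,88)-(498,104) and the left fence along (116,90)-(95,487).

Run:
```python
from h import *
c=imaging.camera("top")
P=lambda u,v,z:ray(c,((u+.5)/4-.5+310,(v+.5)/4-.5+165),z)[:2]
pts={"nl":P(38,485,8),"nr":P(479,515,8),"fl":P(63,52,8),"farin1":P(120,85,18),"farin2":P(498,102,18),"lin1":P(116,95,18),"lin2":P(95,487,18)}
for k,v in pts.items():print(k,v.round(1))
a=lambda p,q:np.degrees(np.arctan2(*(pts[q]-pts[p])[::-1]))
print(a("nr","nl")-90,a("nl","fl"),a("farin2","farin1")-90,a("lin2","lin1"))
# refine: edges by line fit - far fence bottom(grey-white) & base near edge vs red via Canny-like column scans
g=c["frame"].astype(int)
f=[];
for u in range(345,430):
    col=g[180:200,u].min(1).astype(float);d=np.diff(col);i=d.argmin();f.append(ray(c,(u,180+i+.5),18)[:2])
r=[]
for v in range(195,282):
    row=g[v,326:345].min(1).astype(float);d=np.diff(row[4:]);i=d.argmin();r.append(ray(c,(326+4+i+.5,v),18)[:2])
n=[]
for u in range(324,370):
    col=g[280:300,u];d=np.diff((col[:,1]).astype(float));i=d.argmin();n.append(ray(c,(u,280+i+.5),8)[:2])
for q in (f,r,n):
    q=np.array(q,np.float32);l=cv2.fitLine(q,cv2.DIST_HUBER,0,.5,.01).ravel();print(l,np.degrees(np.arctan2(l[1],l[0])))
```

```text
nl [439.2  39.4]
nr [ 413.5 -227. ]
fl [707.1  16.3]
farin1 [683.1 -18.2]
farin2 [ 664.8 -249. ]
lin1 [676.9 -15.5]
lin2 [436.6   4.8]
-5.506276169736836 -4.927080053743513 -4.521020935050132 -4.832345674754538
[ 9.438258e-02  9.955360e-01  6.740536e+02 -1.346846e+02] 84.58421
[ 9.9570429e-01 -9.2590168e-02  5.5298145e+02 -2.7315438e+00] -5.312635
[ 9.0943471e-02  9.9585605e-01  4.3298495e+02 -2.6172913e+01] 84.78211
```

Add to h.py:
```python
from scipy.spatial.transform import Rotation as R
EX=np.array([.9957,-.0924]);EY=np.array([.0924,.9957])
def st():
    s=observe();p=s["tool_pos"];x=R.from_quat(s["orientation"]).as_matrix();F=s["contact_force"]
    yaw=np.degrees(np.arctan2(x[1,0],x[0,0]))
    print("t%.1f X%.1f Y%.1f z%.1f xyaw-plat %.1f | FX%.1f FY%.1f FZ%.1f open%.2f j6 %.2f"%(s["t"],EX@p[:2]-683.6,EY@p[:2]-48.2,p[2],yaw+5.3,EX@F[:2],EY@F[:2],F[2],s["gripper_width"]*9.12,s["joint_pos"][5]))
def tl():
    c=imaging.camera("top");o=min(tile(c),key=lambda o:abs(o[0]-11000))
    q=np.array(o[1][0]);print("tile X%.1f Y%.1f"%(EX@q-683.6,EY@q-48.2),"ang rel %.1f"%((o[1][2]+5.3+45)%90-45),o[0]);return c
```

```text
(no output)
```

Emit:
move_arm(
  rows=[
    [[0, 0, -3], 0, 5],
    [[0, 0, 0], 0.118, 5],
    [[0, 0, 0], 0.118, 5],
    [[0, 0, 0], 0.118, 5],
    [[0, 0, 0], 0.118, 5],
    [[0, 0, 0], 0.118, 5],
    [[0, 0, 0], 0.118, 5],
    [[0, 0, 0], 0.118, 5],
  ],
)

```text
t: 0.87
tool_pos: [206.2, 536.6, 243.7]
orientation: [0.564, 0.826, -0.0, 0.0]
contact_force: [-0.1, 0.5, 0.1]
gripper_width: 0.552
grasp_force: 0.0
```

Emit:
move_arm(
  rows=[
    [[0, 0, 0], 0.118, 5],
    [[0, 0, 0], 0.118, 5],
    [[0, 0, 0], 0.118, 5],
    [[0, 0, 0], 0.118, 5],
    [[-3.5, 1.81, 0], 0, 5],
    [[-3.5, 1.81, 0], 0, 5],
    [[-3.5, 1.81, 0], 0, 5],
    [[-3.5, 1.81, 0], 0, 5],
  ],
)

```text
t: 1.53
tool_pos: [265.2, 389.0, 243.6]
orientation: [0.739, 0.674, -0.0, 0.0]
contact_force: [0.5, -0.9, 0.4]
gripper_width: 0.546
grasp_force: 0.0
```

Emit:
move_arm(
  rows=[
    [[-3.5, 1.81, 0], 0, 5],
    [[-3.5, 1.81, 0], 0, 5],
    [[-3.5, 1.81, 0], 0, 5],
    [[-3.5, 1.81, 0], 0, 5],
    [[-3.5, 1.81, 0], 0, 5],
    [[-3.5, 1.81, 0], 0, 5],
    [[-3.5, 1.81, 0], 0, 5],
    [[-3.5, 1.81, 0], 0, 5],
  ],
)

```text
t: 2.2
tool_pos: [383.1, 96.3, 244.1]
orientation: [0.74, 0.673, 0.0, 0.0]
contact_force: [0.8, 0.1, 0.5]
gripper_width: 0.547
grasp_force: 0.0
```

Emit:
move_arm(
  rows=[
    [[-3.5, 1.81, 0], 0, 5],
    [[-3.5, 1.81, 0], 0, 5],
    [[-3.5, 1.81, 0], 0, 5],
    [[-3.5, 1.81, 0], 0, 5],
    [[-3.5, 1.81, 0], 0, 5],
    [[-3.5, 1.81, 0], 0, 5],
    [[-3.5, 1.81, 0], 0, 5],
    [[-3.5, 1.81, 0], 0, 5],
  ],
)

```text
t: 2.87
tool_pos: [501.1, -196.2, 243.8]
orientation: [0.74, 0.673, 0.0, -0.0]
contact_force: [0.3, 0.6, 0.7]
gripper_width: 0.548
grasp_force: 0.0
```

```bash
python3 -c "
from h import *
st()"
```

```text
t2.9 X-166.5 Y-197.2 z243.8 xyaw-plat 89.9 | FX0.3 FY0.6 FZ0.7 open5.00 j6 -0.30
```

Emit:
move_arm(
  rows=[
    [[0, 0, 3.6], 0, 5],
    [[0, 0, 3.6], 0, 5],
    [[0, 0, 3.6], 0, 5],
    [[0, 0, 3.6], 0, 5],
    [[0, 0, 3.6], 0, 5],
    [[0, 0, 3.0], 0, 5],
    [[0, 0, 1.3], 0, 5],
    [[0, 0, 0.8], 0, 5],
  ],
)

```text
t: 3.53
tool_pos: [499.3, -193.4, 10.4]
orientation: [0.74, 0.673, -0.001, -0.002]
contact_force: [1.2, 0.9, -1.1]
gripper_width: 0.552
grasp_force: 0.0
```

```bash
python3 -c "
from h import *
st();c=imaging.camera('side');cv2.imwrite('pics/s1.png',cv2.resize(c['frame'][200:400,200:480][:,:,::-1],None,fx=2.8,fy=2.8))"
```

```text
t3.5 X-168.6 Y-194.7 z10.4 xyaw-plat 89.9 | FX1.1 FY1.0 FZ-1.1 open5.03 j6 -0.30
```

View pics/s1.png

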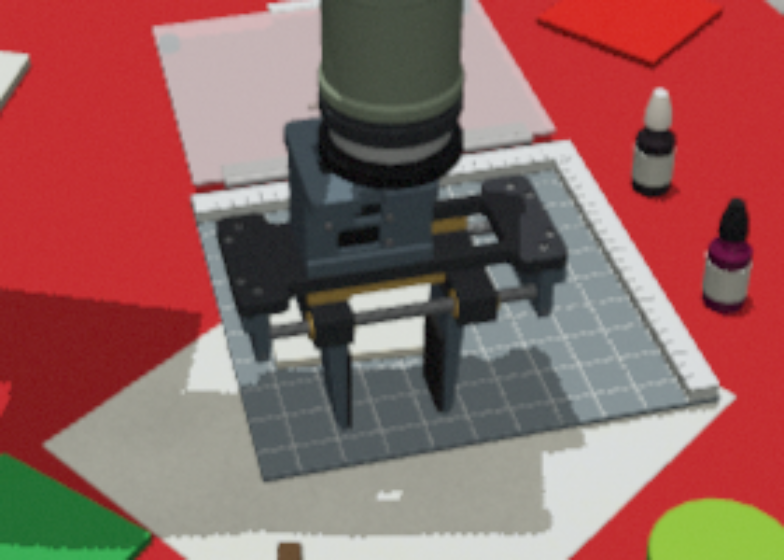

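The crop shows both fingers standing on the right of the tile at crop (345,425) and (440,405), clear of it.

Emit:
move_arm(
  rows=[
    [[0, 0, -0.1], 0, 5],
    [[0.4, 0, 0], 0, 5],
    [[0.4, 0, 0], 0, 5],
    [[0.3, 0, 0], 0, 5],
    [[0.3, 0, 0], 0, 5],
    [[0.3, 0, 0], 0, 5],
    [[0.3, 0, 0], 0, 5],
    [[0.3, 0, 0], 0, 5],
  ],
)

```text
t: 4.25
tool_pos: [503.5, -171.1, 14.3]
orientation: [0.739, 0.673, 0.0, 0.0]
contact_force: [1.2, -0.7, 0.9]
gripper_width: 0.548
grasp_force: 0.4
```

```bash
python3 -c "
from h import *
st()"
```

```text
t4.2 X-166.5 Y-172.0 z14.3 xyaw-plat 89.9 | FX1.3 FY-0.6 FZ0.9 open5.00 j6 -0.26
```

Emit:
move_arm(
  rows=[
    [[0.35, 0, 0], 0, 5],
    [[0.35, 0, 0], 0, 5],
    [[0.35, 0, 0], 0, 5],
    [[0.3, 0, 0], 0, 5],
    [[0.3, 0, 0], 0, 5],
    [[0.3, 0, 0], 0, 5],
    [[0.3, 0, 0], 0, 5],
    [[0.0, 0, 0], 0, 5],
  ],
)

```text
t: 4.92
tool_pos: [505.0, -148.1, 13.8]
orientation: [0.739, 0.673, 0.0, -0.0]
contact_force: [0.8, 0.1, 0.3]
gripper_width: 0.547
grasp_force: 0.0
```

```bash
python3 -c "
from h import *
st();c=imaging.camera('side');cv2.imwrite('pics/s2.png',cv2.resize(c['frame'][200:400,200:480][:,:,::-1],None,fx=2.8,fy=2.8))"
```

```text
t4.9 X-167.1 Y-149.0 z13.8 xyaw-plat 89.9 | FX0.8 FY0.1 FZ0.3 open4.99 j6 -0.21
```

View pics/s2.png

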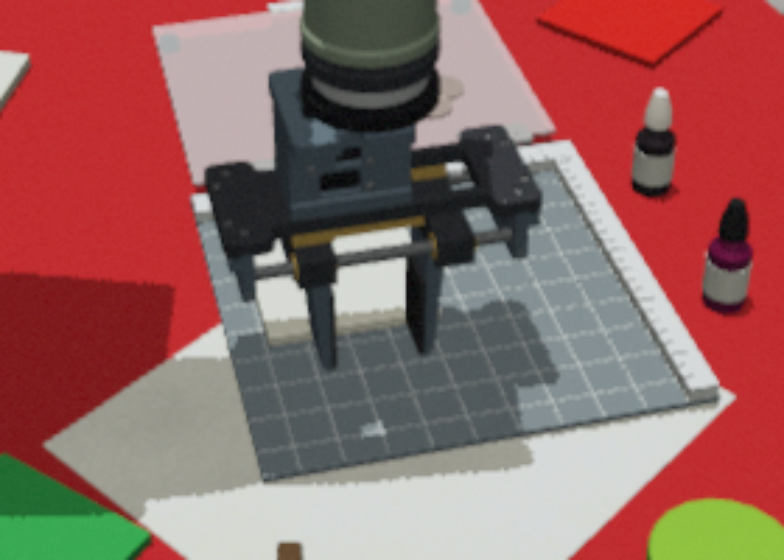

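The fingers are at the tile's right edge (crop (330,365) and (425,350)), and the tile looks nearly square to the fences. I'll go on, with the tips a little lower.

Emit:
move_arm(
  rows=[
    [[0.0, 0, 0.2], 0, 5],
    [[0.3, 0, 0], 0, 5],
    [[0.3, 0, 0], 0, 5],
    [[0.3, 0, 0], 0, 5],
    [[0.3, 0, 0], 0, 5],
    [[0.3, 0, 0], 0, 5],
    [[0.2, 0, 0], 0, 5],
    [[0.0, 0, 0], 0, 5],
  ],
)

```text
t: 5.63
tool_pos: [506.8, -131.3, 12.0]
orientation: [0.739, 0.673, 0.0, -0.0]
contact_force: [0.1, -1.0, -0.5]
gripper_width: 0.545
grasp_force: 0.0
```

```bash
python3 -c "
from h import *
st();c=imaging.camera('side')
for o in tile(c,16.,(255,240,420,330)):
    q=np.array(o[1][0]);print(EX@q-683.6,EY@q-48.2,o)
c=imaging.camera('top')
for o in tile(c): 
    q=np.array(o[1][0]);print('t',EX@q-683.6,EY@q-48.2,o)
cv2.imwrite('pics/t3.png',cv2.resize(c['frame'][165:310,310:450][:,:,::-1],None,fx=4,fy=4))"
```

```text
t5.6 X-166.8 Y-132.1 z12.0 xyaw-plat 89.9 | FX0.2 FY-1.0 FZ-0.5 open4.97 j6 -0.18
-211.14021763305664 -82.8550469909668 (924.4620266551501, ((467.24652099609375, -78.16473388671875), (39.11951446533203, 26.861425399780273), 72.90602111816406), array([298.19230769, 301.05769231]))
-154.5018685852051 -82.52075324554446 (1803.5443000305677, ((523.6746826171875, -83.06547546386719), (50.16492462158203, 41.278350830078125), 70.84446716308594), array([329.85526316, 296.38157895]))
11.223599516296304 -47.497616315078744 (1216.267093210423, ((691.9310302734375, -63.5051155090332), (99.0506820678711, 17.89571762084961), 84.68695068359375), array([410.51807229, 270.28915663]))
-3.7186676544189368 51.69607200546264 (547.1958324856241, ((686.21826171875, 36.64708709716797), (21.462053298950195, 27.091655731201172), 70.41674041748047), array([386.7027027 , 242.91891892]))
-216.37097057495117 94.43763811950684 (2500.697909128736, ((478.42059326171875, 98.85665893554688), (47.341583251953125, 61.31892395019531), 73.89185333251953), array([279.45121951, 245.82926829]))
t -187.88893794784548 9.578797
[... 844 characters left out ...]
492188, -238.11398315429688), (127.22697448730469, 62.1237678527832), 34.56317138671875), array([429.03472222, 197.5       ]))
t 9.030306103515613 -141.34367369689943 (367.51090093981475, ((681.0753173828125, -156.74905395507812), (24.629060745239258, 15.00350570678711), 88.08756256103516), array([396., 185.]))
t 8.984938354492215 -98.37182231903077 (552.9823016137816, ((685.0009155273438, -113.95591735839844), (36.90180969238281, 15.023606300354004), 88.08475494384766), array([378.5, 184. ]))
t 7.4050518875121725 -29.478641065597543 (1197.7230748957008, ((689.7937622070312, -45.20998764038086), (91.14038848876953, 15.057727813720703), 88.08182525634766), array([350.25      , 182.72727273]))
```

View pics/t3.png

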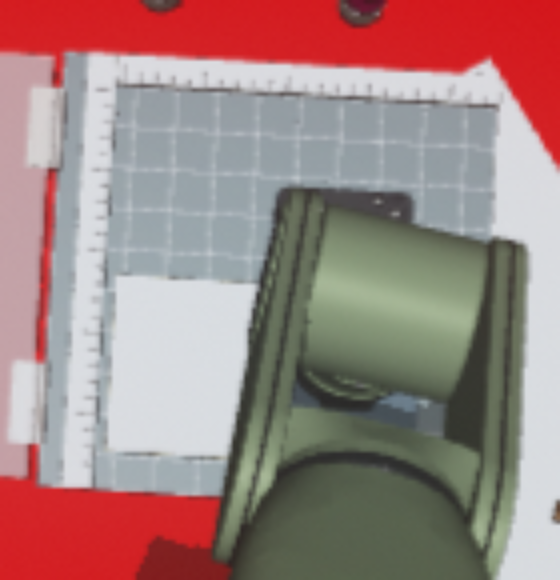

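The tile is square, with its left edge at crop (112,360), about 6 mm short of the left fence (103,360). I'll close most of that gap, then back off and turn for the far push.

Emit:
move_arm(
  rows=[
    [[0.2, 0, 0], 0, 5],
    [[0.2, 0, 0], 0, 5],
    [[0.15, 0, 0], 0, 5],
    [[0, 0, 0], 0, 5],
  ],
)

```text
t: 6.07
tool_pos: [507.3, -126.2, 12.0]
orientation: [0.74, 0.673, 0.0, -0.0]
contact_force: [0.3, 0.1, -0.5]
gripper_width: 0.547
grasp_force: 0.0
```

```bash
python3 -c "
from h import *
st()"
```

```text
t6.1 X-166.8 Y-126.9 z12.0 xyaw-plat 89.9 | FX0.3 FY0.1 FZ-0.5 open4.99 j6 -0.17
```

Emit:
move_arm(
  rows=[
    [[-0.5, 0, 0], 0, 5],
    [[-0.5, 0, 0], 0, 5],
    [[0, 0, -3], 0, 5],
    [[0, 0, -3], 0, 5],
    [[2, -2.1, 0], 0, 5],
    [[2, -2.1, 0], 0, 5],
    [[2, -2.1, 0], 0, 5],
    [[2, -2.1, 0], 0, 5],
  ],
)

```text
t: 6.73
tool_pos: [429.3, -48.6, 72.1]
orientation: [0.74, 0.673, 0.0, 0.0]
contact_force: [0.2, 0.2, -0.1]
gripper_width: 0.546
grasp_force: 0.0
```

Emit:
move_arm(
  rows=[
    [[0, 0, 0], 0.12, 5],
    [[0, 0, 0], 0.12, 5],
    [[0, 0, 0], 0.12, 5],
    [[0, 0, 0], 0.12, 5],
    [[0, 0, 0], 0.12, 5],
    [[0, 0, 0], 0.12, 5],
    [[0, 0, 0], 0.12, 5],
    [[0, 0, 0], 0.12, 5],
  ],
)

```text
t: 7.4
tool_pos: [430.2, -49.3, 72.0]
orientation: [0.968, 0.252, 0.0, -0.0]
contact_force: [-0.4, 0.2, 0.1]
gripper_width: 0.548
grasp_force: 0.0
```

Emit:
move_arm(
  rows=[
    [[0, 0, 0], 0.122, 5],
    [[0, 0, 0], 0.122, 5],
    [[0, 0, 0], 0.122, 5],
    [[0, 0, 0], 0.122, 5],
    [[0, 0, 0], 0.121, 5],
    [[0, 0, 0], 0, 5],
  ],
)

```text
t: 7.9
tool_pos: [430.2, -49.2, 72.0]
orientation: [0.999, -0.047, 0.0, -0.0]
contact_force: [-0.2, 0.2, -0.6]
gripper_width: 0.546
grasp_force: 0.0
```

```bash
python3 -c "
from h import *
st();c=imaging.camera('side');save(c,'pics/s4.png')"
```

```text
t7.9 X-250.7 Y-57.5 z72.0 xyaw-plat -0.1 | FX-0.2 FY0.1 FZ-0.6 open4.98 j6 1.52
```

View pics/s4.png

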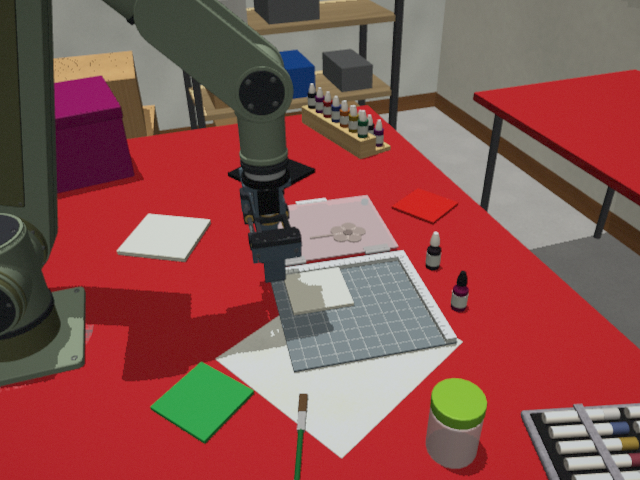

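The side view shows the gripper over the near edge at (275,265) and the tile at (320,290) beside the left fence. Descending and pushing to the far fence.

Emit:
move_arm(
  rows=[
    [[0, 0, 2], 0, 5],
    [[0, 0, 2], 0, 5],
    [[0, 0, 1.3], 0, 5],
    [[0, 0, 0.5], 0, 5],
    [[0, 0, 0.2], 0, 5],
    [[0, 0, 0], 0, 5],
  ],
)

```text
t: 8.45
tool_pos: [430.4, -49.0, 11.9]
orientation: [0.999, -0.046, -0.0, -0.0]
contact_force: [-0.4, 0.2, 1.1]
gripper_width: 0.547
grasp_force: 0.0
```

Emit:
move_arm(
  rows=[
    [[0.3, 0, 0], 0, 5],
    [[0.3, 0, 0], 0, 5],
    [[0.3, 0, 0], 0, 5],
    [[0.3, 0, 0], 0, 5],
    [[0.3, 0, 0], 0, 5],
    [[0.3, 0, 0], 0, 5],
    [[0.3, 0, 0], 0, 5],
    [[0.3, 0, 0], 0, 5],
  ],
)

```text
t: 9.12
tool_pos: [454.4, -51.1, 11.9]
orientation: [0.999, -0.046, -0.0, -0.0]
contact_force: [-0.9, 0.2, 1.7]
gripper_width: 0.547
grasp_force: 0.4
```

```bash
python3 -c "
from h import *
st()"
```

```text
t9.1 X-226.4 Y-57.0 z11.9 xyaw-plat 0.0 | FX-0.9 FY0.1 FZ1.7 open4.99 j6 1.53
```

Emit:
move_arm(
  rows=[
    [[0.4, 0, 0], 0, 5],
    [[0.4, 0, 0], 0, 5],
    [[0.4, 0, 0], 0, 5],
    [[0.4, 0, 0], 0, 5],
    [[0.4, 0, 0], 0, 5],
    [[0.4, 0, 0], 0, 5],
    [[0.4, 0, 0], 0, 5],
    [[0.4, 0, 0], 0, 5],
  ],
)

```text
t: 9.78
tool_pos: [486.4, -54.0, 11.9]
orientation: [0.999, -0.046, 0.0, -0.0]
contact_force: [-1.0, 0.6, 0.1]
gripper_width: 0.548
grasp_force: 0.4
```

Emit:
move_arm(
  rows=[
    [[0.4, 0, 0], 0, 5],
    [[0.4, 0, 0], 0, 5],
    [[0.4, 0, 0], 0, 5],
    [[0.4, 0, 0], 0, 5],
    [[0.4, 0, 0], 0, 5],
    [[0.4, 0, 0], 0, 5],
    [[0.4, 0, 0], 0, 5],
    [[0.4, 0, 0], 0, 5],
  ],
)

```text
t: 10.45
tool_pos: [518.2, -57.0, 11.9]
orientation: [0.999, -0.046, -0.0, -0.0]
contact_force: [-0.6, -0.1, 0.1]
gripper_width: 0.546
grasp_force: 0.3
```

```bash
python3 -c "
from h import *
st()"
```

```text
t10.4 X-162.3 Y-57.0 z11.9 xyaw-plat 0.0 | FX-0.6 FY-0.1 FZ0.1 open4.98 j6 1.53
```

Emit:
move_arm(
  rows=[
    [[0.4, 0, 0], 0, 5],
    [[0.4, 0, 0], 0, 5],
    [[0.4, 0, 0], 0, 5],
    [[0.4, 0, 0], 0, 5],
    [[0.4, 0, 0], 0, 5],
    [[0.3, 0, 0], 0, 5],
    [[0.3, 0, 0], 0, 5],
    [[0.3, 0, 0], 0, 5],
  ],
)

```text
t: 11.12
tool_pos: [546.9, -59.6, 11.9]
orientation: [0.999, -0.046, -0.0, -0.0]
contact_force: [-0.6, -0.0, -0.4]
gripper_width: 0.55
grasp_force: 0.4
```

Emit:
move_arm(
  rows=[
    [[0.2, 0, 0], 0, 5],
    [[0.1, 0, 0], 0, 5],
    [[0, 0, 0], 0, 5],
  ],
)

```text
t: 11.37
tool_pos: [550.2, -59.9, 12.0]
orientation: [0.999, -0.046, 0.0, -0.0]
contact_force: [0.1, 0.9, 0.3]
gripper_width: 0.55
grasp_force: 0.0
```

```bash
python3 -c "
from h import *
st();c=imaging.camera('top')
cv2.imwrite('pics/t5.png',cv2.resize(c['frame'][165:310,310:450][:,:,::-1],None,fx=4,fy=4))"
```

```text
t11.4 X-130.3 Y-57.0 z12.0 xyaw-plat 0.0 | FX0.1 FY0.9 FZ0.3 open5.01 j6 1.53
```

View pics/t5.png

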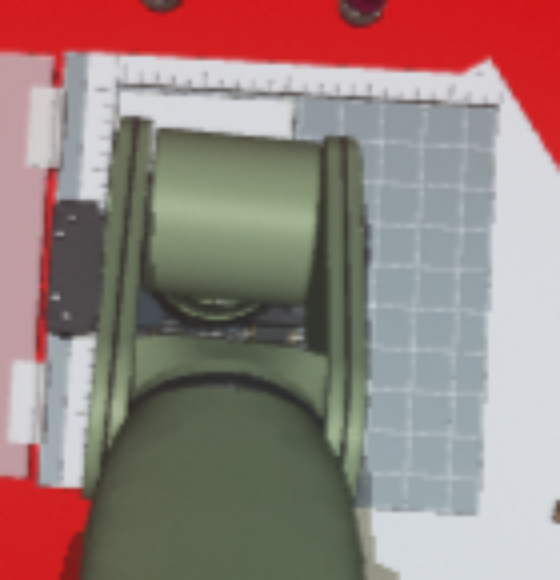

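The tile's far edge is at crop y≈96, with the fence at 87, so about 5-6 mm remain. I'll creep in.

Emit:
move_arm(
  rows=[
    [[0.1, 0, 0], 0, 5],
    [[0.1, 0, 0], 0, 5],
    [[0.1, 0, 0], 0, 5],
    [[0.1, 0, 0], 0, 5],
    [[0.05, 0, 0], 0, 5],
    [[0, 0, 0], 0, 5],
  ],
)

```text
t: 11.92
tool_pos: [554.4, -60.3, 11.9]
orientation: [0.999, -0.046, 0.0, -0.0]
contact_force: [-0.9, 0.4, 0.8]
gripper_width: 0.547
grasp_force: 0.2
```

Emit:
move_arm(
  rows=[
    [[0.04, 0, 0], 0, 5],
    [[0.04, 0, 0], 0, 5],
    [[0, 0, 0], 0, 5],
  ],
)

```text
t: 12.17
tool_pos: [554.8, -60.4, 11.9]
orientation: [0.999, -0.046, -0.0, -0.0]
contact_force: [-1.4, -0.1, 1.3]
gripper_width: 0.551
grasp_force: 0.6
```

```bash
python3 -c "
from h import *
st()"
```

```text
t12.2 X-125.6 Y-57.0 z11.9 xyaw-plat 0.0 | FX-1.4 FY-0.2 FZ1.3 open5.03 j6 1.53
```

Emit:
move_arm(
  rows=[
    [[0.04, 0, 0], 0, 5],
    [[0, 0, 0], 0, 5],
    [[0, 0, 0], 0, 5],
  ],
)

```text
t: 12.42
tool_pos: [554.9, -60.3, 11.9]
orientation: [0.999, -0.046, -0.001, -0.0]
contact_force: [-3.0, 0.2, 1.2]
gripper_width: 0.551
grasp_force: 1.4
```

Emit:
move_arm(
  rows=[
    [[0.04, 0, 0], 0, 5],
    [[0, 0, 0], 0, 5],
    [[0, 0, 0], 0, 5],
  ],
)

```text
t: 12.67
tool_pos: [554.9, -60.4, 11.8]
orientation: [0.999, -0.046, -0.001, -0.0]
contact_force: [-5.0, -0.2, 3.3]
gripper_width: 0.547
grasp_force: 2.4
```

Emit:
move_arm(
  rows=[
    [[-0.1, 0, 0], 0, 5],
    [[-0.5, 0, 0], 0, 5],
    [[-0.4, 0, 0], 0, 5],
    [[0, 0, -3], 0, 5],
    [[0, 0, -3], 0, 5],
    [[2.05, 2.05, 0], 0, 5],
    [[2.05, 2.05, 0], 0, 5],
    [[2.05, 2.05, 0], 0, 5],
  ],
)

```text
t: 13.33
tool_pos: [603.1, -127.2, 73.3]
orientation: [0.999, -0.046, 0.002, 0.0]
contact_force: [-0.1, 0.8, -0.3]
gripper_width: 0.545
grasp_force: 0.0
```

Emit:
move_arm(
  rows=[
    [[2.05, 2.05, 0], 0, 5],
    [[0, 0, 0], -0.12, 5],
    [[0, 0, 0], -0.12, 5],
    [[0, 0, 0], -0.12, 5],
    [[0, 0, 0], -0.12, 5],
    [[0, 0, 0], -0.12, 5],
    [[0, 0, 0], -0.12, 5],
    [[0, 0, 0], -0.12, 5],
  ],
)

```text
t: 14.0
tool_pos: [620.6, -148.9, 72.1]
orientation: [0.93, 0.368, 0.001, 0.001]
contact_force: [0.3, 0.4, 0.2]
gripper_width: 0.547
grasp_force: 0.0
```

Emit:
move_arm(
  rows=[
    [[0, 0, 0], -0.122, 5],
    [[0, 0, 0], -0.122, 5],
    [[0, 0, 0], -0.122, 5],
    [[0, 0, 0], -0.122, 5],
    [[0, 0, 0], -0.121, 5],
    [[0, 0, 0], -0.121, 5],
    [[0, 0, 0], 0, 5],
  ],
)

```text
t: 14.58
tool_pos: [620.5, -148.9, 72.0]
orientation: [0.739, 0.674, 0.001, 0.001]
contact_force: [0.1, 0.7, 0.6]
gripper_width: 0.546
grasp_force: 0.0
```

```bash
python3 -c "
from h import *
st()"
```

```text
t14.6 X-52.1 Y-139.1 z72.0 xyaw-plat 90.1 | FX-0.0 FY0.7 FZ0.6 open4.98 j6 -0.16
```

Emit:
move_arm(
  rows=[
    [[0, -0.2, 2], 0, 5],
    [[0, 0, 2], 0, 5],
    [[0, 0, 1.3], 0, 5],
    [[0, 0, 0.5], 0, 5],
    [[0, 0, 0.2], 0, 5],
    [[0.3, 0, 0], 0, 5],
    [[0.3, 0, 0], 0, 5],
    [[0.2, 0, 0], 0, 5],
  ],
)

```text
t: 15.25
tool_pos: [619.6, -140.3, 13.0]
orientation: [0.739, 0.673, 0.001, 0.001]
contact_force: [0.9, 0.4, -0.8]
gripper_width: 0.544
grasp_force: 0.0
```

Emit:
move_arm(
  rows=[
    [[0.1, 0, 0], 0, 5],
    [[0.1, 0, 0], 0, 5],
    [[0.05, 0, 0], 0, 5],
    [[0.05, 0, 0], 0, 5],
    [[0, 0, 0], 0, 5],
  ],
)

```text
t: 15.67
tool_pos: [619.0, -137.5, 12.1]
orientation: [0.739, 0.673, 0.0, 0.0]
contact_force: [-0.6, -0.0, 1.2]
gripper_width: 0.548
grasp_force: 0.0
```

```bash
python3 -c "
from h import *
st()"
```

```text
t15.7 X-54.5 Y-127.9 z12.1 xyaw-plat 90.0 | FX-0.6 FY-0.1 FZ1.2 open5.00 j6 -0.14
```

Emit:
move_arm(
  rows=[
    [[0.05, 0, 0], 0, 5],
    [[0.05, 0, 0], 0, 5],
    [[0.05, 0, 0], 0, 5],
    [[0, 0, 0], 0, 5],
  ],
)

```text
t: 16.0
tool_pos: [619.1, -136.1, 11.9]
orientation: [0.739, 0.673, -0.0, -0.0]
contact_force: [0.5, -0.3, 0.8]
gripper_width: 0.546
grasp_force: 0.1
```

Emit:
move_arm(
  rows=[
    [[0.05, 0, 0], 0, 5],
    [[0.05, 0, 0], 0, 5],
    [[0, 0, 0], 0, 5],
  ],
)

```text
t: 16.25
tool_pos: [619.2, -135.1, 11.9]
orientation: [0.739, 0.673, -0.0, -0.0]
contact_force: [-0.1, 0.8, -1.2]
gripper_width: 0.549
grasp_force: 0.3
```

Emit:
move_arm(
  rows=[
    [[0.04, 0, 0], 0, 5],
    [[0.04, 0, 0], 0, 5],
    [[0, 0, 0], 0, 5],
  ],
)

```text
t: 16.5
tool_pos: [619.3, -134.4, 11.9]
orientation: [0.739, 0.674, -0.0, 0.0]
contact_force: [-0.6, -1.0, 0.2]
gripper_width: 0.547
grasp_force: 0.5
```

Emit:
move_arm(
  rows=[
    [[0.04, 0, 0], 0, 5],
    [[0.04, 0, 0], 0, 5],
    [[0, 0, 0], 0, 5],
  ],
)

```text
t: 16.75
tool_pos: [619.3, -134.2, 11.9]
orientation: [0.739, 0.674, -0.0, 0.0]
contact_force: [0.4, -4.6, -0.3]
gripper_width: 0.548
grasp_force: 2.3
```

Emit:
move_arm(
  rows=[
    [[0.04, 0, 0], 0, 5],
    [[0.04, 0, 0], 0, 5],
    [[0, 0, 0], 0, 5],
  ],
)

```text
t: 17.0
tool_pos: [619.3, -134.1, 12.0]
orientation: [0.739, 0.674, -0.001, 0.001]
contact_force: [-0.6, -7.0, -0.3]
gripper_width: 0.549
grasp_force: 3.5
```

Emit:
move_arm(
  rows=[
    [[-0.1, 0, 0], 0, 5],
    [[-0.5, 0, 0], 0, 5],
    [[-0.4, 0, 0], 0, 5],
    [[0, 0, -3], 0, 5],
    [[0, 0, -3], 0, 5],
    [[0, -2.5, 0], 0, 3],
    [[0, -2.5, 0], 0, 0],
    [[0.25, -2.1, 0], 0, 0],
  ],
)

```text
t: 17.67
tool_pos: [547.0, -133.3, 72.5]
orientation: [0.739, 0.673, 0.0, -0.0]
contact_force: [-1.0, 0.0, -0.0]
gripper_width: 0.362
grasp_force: 0.0
```

Emit:
move_arm(
  rows=[
    [[0, 0, 0], 0.1122, 0],
    [[0, 0, 0], 0.1122, 0],
    [[0, 0, 0], 0.1122, 0],
    [[0, 0, 0], 0.1122, 0],
    [[0, 0, 0], 0.1122, 0],
    [[0, 0, 0], 0.1122, 0],
    [[0, 0, 0], 0.1122, 0],
    [[0, 0, 0], 0, 0],
  ],
)

```text
t: 18.33
tool_pos: [548.2, -133.3, 72.1]
orientation: [0.941, 0.338, 0.0, -0.0]
contact_force: [-0.1, 0.2, -0.6]
gripper_width: 0.008
grasp_force: 0.0
```

```bash
python3 -c "
from h import *
st();c=imaging.camera('side');cv2.imwrite('pics/s6.png',cv2.resize(c['frame'][200:400,200:480][:,:,::-1],None,fx=2.8,fy=2.8))"
```

```text
t18.3 X-125.5 Y-130.3 z72.1 xyaw-plat 44.8 | FX-0.1 FY0.2 FZ-0.6 open0.07 j6 0.62
```

View pics/s6.png

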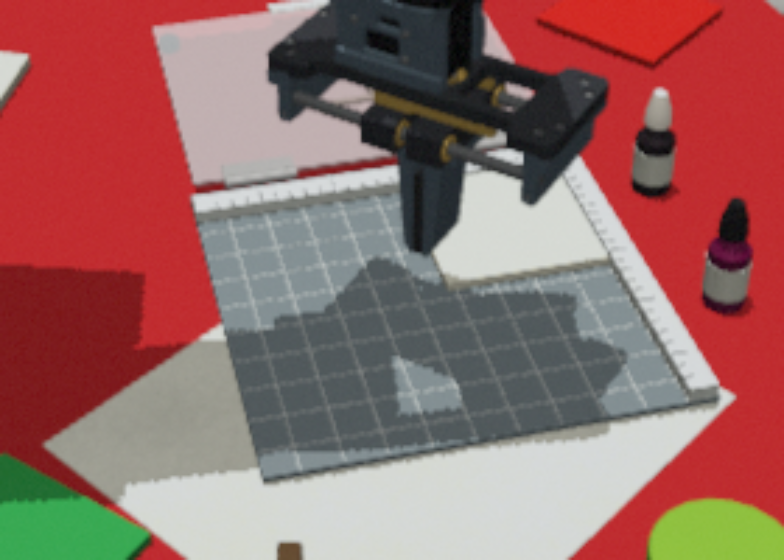

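The tile is flush in the corner, with its free corner at crop (448,285). The shut fingers (420,245) are raised before it, with a seam in the middle, so I'll shift sideways to press with a solid finger flank.

Emit:
move_arm(
  rows=[
    [[0, 0.3, 2], 0, 0],
    [[0, 0, 2], 0, 0],
    [[0, 0, 1.3], 0, 0],
    [[0, 0, 0.5], 0, 0],
    [[0, 0, 0.2], 0, 0],
    [[0.2, 0, 0], 0, 0],
    [[0.2, 0, 0], 0, 0],
    [[0.2, 0, 0], 0, 0],
  ],
)

```text
t: 19.05
tool_pos: [555.6, -132.1, 12.9]
orientation: [0.941, 0.34, 0.001, 0.001]
contact_force: [0.6, -0.3, -1.0]
gripper_width: 0.006
grasp_force: 0.0
```

Emit:
move_arm(
  rows=[
    [[0.1, 0, 0], 0, 0],
    [[0.1, 0, 0], 0, 0],
    [[0.05, 0, 0], 0, 0],
    [[0.05, 0, 0], 0, 0],
    [[0, 0, 0], 0, 0],
  ],
)

```text
t: 19.47
tool_pos: [557.0, -130.1, 12.0]
orientation: [0.941, 0.339, 0.0, 0.0]
contact_force: [0.8, 0.1, 0.1]
gripper_width: 0.005
grasp_force: 0.0
```

```bash
python3 -c "
from h import *
st()"
```

```text
t19.5 X-117.0 Y-126.3 z12.0 xyaw-plat 45.0 | FX0.8 FY0.2 FZ0.1 open0.04 j6 0.63
```

Emit:
move_arm(
  rows=[
    [[0.05, 0, 0], 0, 0],
    [[0.05, 0, 0], 0, 0],
    [[0.05, 0, 0], 0, 0],
    [[0, 0, 0], 0, 0],
  ],
)

```text
t: 19.8
tool_pos: [558.1, -129.1, 11.9]
orientation: [0.941, 0.339, 0.0, -0.0]
contact_force: [-1.0, 1.1, 0.4]
gripper_width: -0.001
grasp_force: 0.0
```

Emit:
move_arm(
  rows=[
    [[0.04, 0, 0], 0, 0],
    [[0.04, 0, 0], 0, 0],
    [[0, 0, 0], 0, 0],
  ],
)

```text
t: 20.05
tool_pos: [558.7, -128.6, 11.9]
orientation: [0.941, 0.339, 0.0, -0.0]
contact_force: [0.9, -1.4, -0.7]
gripper_width: 0.005
grasp_force: 0.0
```

```bash
python3 -c "
from h import *
st()"
```

```text
t20.1 X-115.4 Y-124.7 z11.9 xyaw-plat 45.0 | FX1.0 FY-1.3 FZ-0.7 open0.04 j6 0.63
```

Emit:
move_arm(
  rows=[
    [[0.05, 0, 0], 0, 0],
    [[0.05, 0, 0], 0, 0],
    [[0, 0, 0], 0, 0],
  ],
)

```text
t: 20.3
tool_pos: [559.1, -128.2, 11.9]
orientation: [0.941, 0.339, -0.0, -0.0]
contact_force: [-1.0, -0.7, 0.0]
gripper_width: 0.006
grasp_force: 0.7
```

Emit:
move_arm(
  rows=[
    [[0.05, 0, 0], 0, 0],
    [[0, 0, 0], 0, 0],
    [[0, 0, 0], 0, 0],
  ],
)

```text
t: 20.55
tool_pos: [559.3, -128.0, 11.8]
orientation: [0.941, 0.339, -0.0, -0.0]
contact_force: [-1.7, -1.4, 0.1]
gripper_width: 0.004
grasp_force: 1.5
```

```bash
python3 -c "
from h import *
st()"
```

```text
t20.6 X-114.8 Y-123.9 z11.8 xyaw-plat 45.0 | FX-1.6 FY-1.6 FZ0.1 open0.04 j6 0.63
```

Contact is balanced. I'll build up slowly.

Emit:
move_arm(
  rows=[
    [[0.03, 0, 0], 0, 0],
    [[0.03, 0, 0], 0, 0],
    [[0.03, 0, 0], 0, 0],
    [[0, 0, 0], 0, 0],
    [[0, 0, 0], 0, 0],
  ],
)

```text
t: 20.97
tool_pos: [559.6, -127.7, 11.8]
orientation: [0.941, 0.34, -0.001, 0.0]
contact_force: [-3.5, -3.6, 0.7]
gripper_width: 0.003
grasp_force: 2.9
```

```bash
python3 -c "
from h import *
st()"
```

```text
t21.0 X-114.6 Y-123.6 z11.8 xyaw-plat 45.0 | FX-3.1 FY-3.9 FZ0.7 open0.03 j6 0.64
```

Emit:
move_arm(
  rows=[
    [[0.03, 0, 0], 0, 0],
    [[0.03, 0, 0], 0, 0],
    [[0.03, 0, 0], 0, 0],
    [[0.03, 0, 0], 0, 0],
    [[0, 0, 0], 0, 0],
    [[0, 0, 0], 0, 0],
  ],
)

```text
t: 21.47
tool_pos: [559.8, -127.4, 11.7]
orientation: [0.94, 0.34, -0.002, 0.0]
contact_force: [-5.7, -7.2, 2.1]
gripper_width: 0.002
grasp_force: 4.2
```

```bash
python3 -c "
from h import *
st()"
```

```text
t21.5 X-114.5 Y-123.4 z11.7 xyaw-plat 45.0 | FX-5.0 FY-7.7 FZ2.1 open0.01 j6 0.64
```

Emit:
move_arm(
  rows=[
    [[0.02, 0.02, 0], 0, 0],
    [[0.02, 0.02, 0], 0, 0],
    [[0.02, 0.01, 0], 0, 0],
    [[0, 0, 0], 0, 0],
    [[0, 0, 0], 0, 0],
  ],
)

```text
t: 21.88
tool_pos: [559.9, -127.5, 11.7]
orientation: [0.94, 0.34, -0.002, -0.0]
contact_force: [-7.3, -7.5, 2.3]
gripper_width: 0.004
grasp_force: 4.7
```

```bash
python3 -c "
from h import *
st()"
```

```text
t21.9 X-114.3 Y-123.4 z11.7 xyaw-plat 45.0 | FX-6.6 FY-8.1 FZ2.3 open0.04 j6 0.64
```

Emit:
move_arm(
  rows=[
    [[0.03, 0.02, 0], 0, 0],
    [[0.03, 0.02, 0], 0, 0],
    [[0.02, 0.01, 0], 0, 0],
    [[0, 0, 0], 0, 0],
    [[0, 0, 0], 0, 0],
  ],
)

```text
t: 22.3
tool_pos: [560.1, -127.4, 11.6]
orientation: [0.94, 0.34, -0.003, -0.0]
contact_force: [-8.1, -6.0, 3.5]
gripper_width: 0.005
grasp_force: 5.5
```

```bash
python3 -c "
from h import *
st()"
```

```text
t22.3 X-114.2 Y-123.3 z11.6 xyaw-plat 45.1 | FX-7.5 FY-6.7 FZ3.5 open0.05 j6 0.64
```

Emit:
move_arm(
  rows=[
    [[0.03, 0, 0], 0, 0],
    [[0.03, 0, 0], 0, 0],
    [[0.03, 0, 0], 0, 0],
    [[0, 0, 0], 0, 0],
    [[0, 0, 0], 0, 0],
    [[0, 0, 0], 0, 0],
  ],
)

```text
t: 22.8
tool_pos: [560.2, -127.3, 11.6]
orientation: [0.94, 0.34, -0.004, -0.0]
contact_force: [-9.7, -9.0, 4.9]
gripper_width: 0.003
grasp_force: 6.6
```

```bash
python3 -c "
from h import *
st()"
```

```text
t22.8 X-114.1 Y-123.2 z11.6 xyaw-plat 45.1 | FX-8.8 FY-9.8 FZ4.9 open0.02 j6 0.64
```

Emit:
move_arm(
  rows=[
    [[0, 0, 0], 0, 0],
  ],
)

```text
t: 22.88
tool_pos: [560.2, -127.3, 11.6]
orientation: [0.94, 0.34, -0.004, -0.0]
contact_force: [-9.3, -10.0, 3.8]
gripper_width: 0.005
grasp_force: 6.6
```

Emit:
move_arm(
  rows=[
    [[0, 0, 0], 0, 0],
  ],
)

```text
t: 22.97
tool_pos: [560.2, -127.3, 11.6]
orientation: [0.94, 0.34, -0.004, -0.0]
contact_force: [-9.3, -8.4, 3.8]
gripper_width: -0.001
grasp_force: 6.6
```

Emit:
move_arm(
  rows=[
    [[0, 0, 0], 0, 0],
  ],
)

```text
t: 23.05
tool_pos: [560.2, -127.3, 11.6]
orientation: [0.94, 0.34, -0.004, -0.0]
contact_force: [-9.7, -9.4, 4.5]
gripper_width: 0.008
grasp_force: 6.6
```

Emit:
move_arm(
  rows=[
    [[0.02, 0.02, 0], 0, 0],
    [[0.01, 0.02, 0], 0, 0],
    [[0, 0, 0], 0, 0],
    [[0, 0, 0], 0, 0],
    [[0, 0, 0], 0, 0],
    [[0, 0, 0], 0, 0],
  ],
)

```text
t: 23.55
tool_pos: [560.3, -127.3, 11.5]
orientation: [0.94, 0.34, -0.004, -0.001]
contact_force: [-10.3, -8.2, 4.4]
gripper_width: 0.008
grasp_force: 6.8
```

```bash
python3 -c "
from h import *
st()"
```

```text
t23.6 X-114.0 Y-123.2 z11.5 xyaw-plat 45.1 | FX-9.5 FY-9.1 FZ4.4 open0.07 j6 0.64
```

Emit:
move_arm(
  rows=[
    [[0, 0, 0], 0, 0],
    [[0, 0, 0], 0, 0],
  ],
)

```text
t: 23.72
tool_pos: [560.2, -127.3, 11.5]
orientation: [0.94, 0.34, -0.004, -0.001]
contact_force: [-10.2, -8.0, 5.3]
gripper_width: 0.009
grasp_force: 6.8
```

Emit:
move_arm(
  rows=[
    [[0, 0, 0], 0, 0],
    [[0, 0, 0], 0, 0],
  ],
)

```text
t: 23.88
tool_pos: [560.2, -127.3, 11.6]
orientation: [0.94, 0.34, -0.004, -0.001]
contact_force: [-10.4, -9.6, 4.4]
gripper_width: 0.006
grasp_force: 6.8
```

Firm press of about 9.5 N each way, held for a moment. Releasing gently.

Emit:
move_arm(
  rows=[
    [[-0.1, -0.03, 0], 0, 0],
    [[-0.1, -0.03, 0], 0, 0],
    [[-0.1, -0.03, 0], 0, 0],
    [[-0.1, -0.03, 0], 0, 0],
    [[-0.2, 0, 0], 0, 0],
    [[-0.4, 0, 0], 0, 0],
    [[-0.5, 0, 0], 0, 0],
    [[-0.5, 0, 0], 0, 0],
  ],
)

```text
t: 24.55
tool_pos: [548.4, -137.6, 12.0]
orientation: [0.941, 0.339, 0.001, 0.0]
contact_force: [0.0, -0.6, 0.3]
gripper_width: 0.004
grasp_force: 0.0
```

Emit:
move_arm(
  rows=[
    [[0, 0, -3], 0, 0],
    [[0, 0, -4], 0, 0],
    [[0, 0, -4], 0, 0],
    [[-2.5, 2.5, -2], 0, 0],
    [[-2.5, 2.5, 0], 0, 0],
    [[-2.5, 2.5, 0], 0, 0],
    [[-2.5, 2.5, 0], 0, 0],
    [[-2.5, 2.5, 0], 0, 0],
  ],
)

```text
t: 25.22
tool_pos: [531.4, -315.2, 142.3]
orientation: [0.941, 0.339, 0.001, 0.0]
contact_force: [0.1, 0.6, -0.2]
gripper_width: 0.004
grasp_force: 0.0
```

Emit:
move_arm(
  rows=[
    [[-2.5, 2.5, 0], 0, 0],
    [[-2.5, 2.5, 0], 0, 0],
    [[0, 0, 0], 0, 0],
    [[0, 0, 0], 0, 0],
  ],
)

```text
t: 25.55
tool_pos: [524.5, -385.7, 141.4]
orientation: [0.941, 0.338, 0.0, -0.0]
contact_force: [0.2, 0.0, -0.0]
gripper_width: 0.003
grasp_force: 0.0
```

```bash
python3 -c "
from h import *
st();c=imaging.camera('top')
cv2.imwrite('pics/t9.png',cv2.resize(c['frame'][165:310,310:450][:,:,::-1],None,fx=4,fy=4))"
```

```text
t25.6 X-125.7 Y-383.8 z141.4 xyaw-plat 44.8 | FX0.2 FY0.0 FZ-0.0 open0.03 j6 0.23
```

View pics/t9.png

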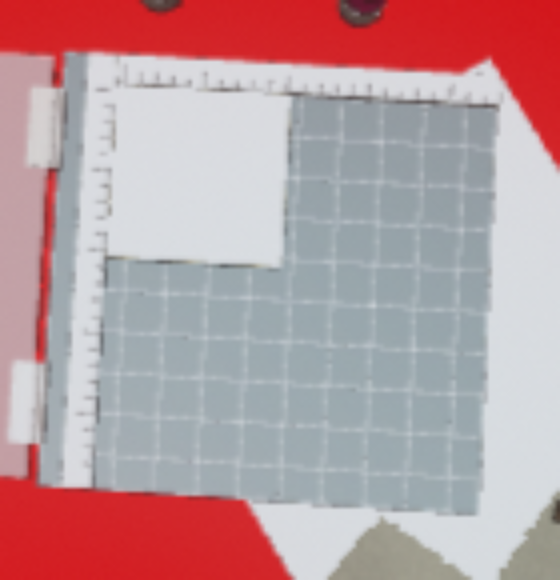

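The tile sits square in the corner (crop (112,92)-(285,265)), with no grey showing along either fence. The fences are in place and the robot is clear.

```bash
python3 -c "
from h import *
print(ticket.sign_off())"
```

```text
the job is handed in; nothing more can be done
None
```

The tile is square and flush against both fences, was pressed at its free corner with about 9.5 N towards each fence and then released, and the job is handed in at about 26 s of the 64 s allowed.

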